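# Brush out a filter bowl and park the brush

### The job

Take the long-handled brush from its upright holder and brush out the leaning filter bowl clamped in the bench cradle with three full strokes: each time push the bristles right down to the bottom of the bowl, then draw them up along it until at least half of the bristles show above the rim. Then stand the brush back in its holder, bristles down, and let go; leave the other things on the bench where they are.

Things in the scene. Friction and masses are not known exactly. Their poses are not given: they have to be found in the camera images.
- brush: loose brush 200 mm long, 0.14 kg, at first bristles down in the holder. Origin: centre of the flat bristle end; z runs from bristles to handle. Dark stiff bristle cylinder 40 mm in diameter from z = 0 to 70 mm, steel stem 12 mm thick to 115 mm, ferrule 22 mm thick to 120 mm, square wooden handle 24 x 24 mm to 200 mm, its flats facing x and y
- brush_grip (a point): point on the brush's axis in its handle, a good place to grip, 165 mm from the bristle end
- holder: round steel pot screwed to the bench on a foot strip 110 x 36 mm (strip along x, 5 mm thick). Origin at the centre of its underside, z up. Outer diameter 62 mm, inner diameter 52 mm, height 65 mm, inner floor 6 mm above the origin
- bowl: open aluminium filter bowl, fixed, a straight round cup leaning 32 degrees from vertical in a dark steel cradle. Origin at the centre of its outer bottom, z along its axis out through the mouth. Outer diameter 64 mm, inner diameter 54 mm, inner floor at z = 6 mm, rim at z = 116 mm (110 mm deep inside)
- bowl_mouth (a point): centre of the bowl's open mouth, in the plane of the rim
- cradle: dark steel cradle bolted to the bench, base plate 190 x 120 x 12 mm, two upright cheeks 95 mm high either side of the bowl. Origin in the bench surface, z up; the bowl's mouth leans to its -x. The bowl's origin lies 34 mm above it
- tin: bystander, loose steel can 74 mm in diameter, 100 mm high, standing; origin under its centre
- sleeve_a: bystander, loose steel sleeve (tube) 52 mm in diameter, 75 mm high, standing; origin under its centre
- sleeve_b: bystander, a second such sleeve 52 mm in diameter, 75 mm high; origin under its centre
- wrench: bystander, loose steel wrench lying flat between robot and cradle; origin under its middle, along its x
- spray: bystander, loose bottle 60 mm in diameter, 160 mm high, standing; origin under its centre
- tape: bystander, loose roll 96 mm in diameter, 30 mm high, lying flat; origin under its centre
- carton_small: bystander, loose closed carton 90 x 70 x 60 mm; origin under its centre
There are look-alikes about, which are no part of the job. Leave any blue look-alike of the brush alone.

How it is judged:
On the way, in this order (a step that is already met when the one before it is completed fails the run):
1. First stroke: held in the gripper, the bristle end is within 20 mm of the bowl's inner floor (x of brush in the frame of bowl between -0.03 and 0.03 m and y of brush in the frame of bowl between -0.03 and 0.03 m and z of brush in the frame of bowl between -0.01 and 0.026 m and contact force between the fingers and brush above 0.3 N), for 0.04 s.
2. First stroke: held in the gripper, the bristle end is drawn up to more than 60 mm above the inner floor (x of brush in the frame of bowl between -0.03 and 0.03 m and y of brush in the frame of bowl between -0.03 and 0.03 m and z of brush in the frame of bowl above 0.066 m and contact force between the fingers and brush above 0.3 N), for 0.04 s.
3. Second stroke: held in the gripper, the bristle end is within 20 mm of the bowl's inner floor (all of step 1), for 0.04 s.
4. Second stroke: held in the gripper, the bristle end is drawn up to more than 60 mm above the inner floor (all of step 2), for 0.04 s.
5. Third stroke: held in the gripper, the bristle end is within 20 mm of the bowl's inner floor (all of step 3), for 0.04 s.
6. Third stroke: held in the gripper, the bristle end is drawn up to more than 60 mm above the inner floor (all of step 4), for 0.04 s.
At the end, for the whole second after the job is handed in: The brush stands in its holder bristles down (bristle end within 20 mm of the pot's axis and less than 20 mm above its underside, brush within 20 degrees of upright), at rest and released; every bystander is within 40 mm of where it started (horizontal distance between brush and holder below 0.02 m and z of brush in the frame of holder between 0 and 0.02 m and z of brush_grip in the frame of holder above 0.15 m and angle between brush's own z axis and vertical below 0.35 rad and linear speed of brush below 0.02 m/s and contact force between the fingers and brush below 0.1 N and distance of each of tin, sleeve_a, sleeve_b, wrench, spray, tape, carton_small from where it was at the start of the episode below 0.04 m); the robot touches nothing.
It fails at once if a bystander is pushed more than 40 mm from its place (distance of any of tin, sleeve_a, sleeve_b, wrench, spray, tape, carton_small from where it was at the start of the episode above 0.04 m).
It also fails if it takes over 54 s, if anything falls off the work surface, if the arm or the gripper's body presses on something with over 40 N, if the wrist force passes 120 N, or if a joint passes its speed limit or range.

### The arm

A 6-joint arm with a two-finger parallel gripper is mounted at the origin on the work surface. World frame = base frame: x ahead of the robot, y to its left, z up, the work surface at z = 0. Lengths are in m, angles in rad, forces in N, time in s.
With the tool pointing down it reaches from about 0.275 to 0.875 m from the base axis. Payload 12.5 kg.
Tool frame: the origin (TCP) lies at the very end of the fingers, on their centre line; the grasp point (between the pads) lies 19 mm behind it; z points along the fingers, y is the line along which they close (so a half turn about z gives the same grasp; the last joint's range is limited). The gripper opens to 85 mm and grips with 20 to 120 N. Pads are 22 mm wide; open, the fingers measure 114 mm over their backs; the gripper's body (76 mm by 85 mm) begins 54 mm behind the grasp point. The pads swing forward as they close: fully open they stand 13 mm farther back than shut.
Start: joints at [1.054, 0.351, 1.652, -0, 1.139, -0.085], TCP at [0.23, 0.5, 0.231] pointing down, gripper open.
Joint ranges: [-2.75, 2.75], [-0.79, 2.1], [0.01, 2.65], [-1.57, 4.71], [0.07, 3.14], [-2.87, 2.87]. Speed limits (rad/s): [2.22, 2.22, 2.79, 3.14, 3.14, 3.14].

### API

Orientations are given as [roll, pitch, yaw] about the fixed x, y, z axes, in that order (R = Rz(yaw) Ry(pitch) Rx(roll)).
In Python, from station import monitor, grab_frame, camera_model, hand_in gives the robot as it stands. The module is installed in compiled form; this text tells all that it offers.
- The arm moves only by the tool move_arm, never from a script. Its argument "deltas" is a list that holds one entry, the list of rows, each a list of 7 numbers: the shift along the tool's x, y, z in units of 40 mm (1.0 is 40 mm), then the turn, a rotation vector about the tool's x, y, z in units of 5 degrees (1.0 is 5 degrees), then the gripper's target within -1 to 1 (fully open at 1, half-way at 0, shut at -1). A call has 1 to 8 rows; each row is the pose to reach, as a shift and turn from the pose commanded when the call began, along the tool's axes at that moment; what a row does not reach only later rows make up. A row lasts 1/8 s, in which the tool goes at most 62.5 mm and 10.7 degrees, less where a joint would pass 70% of its speed; a pose out of reach is approached as far as the arm can. A call with a gripper value outside its range is refused whole. The fingers move at their own pace and stop on an object; "newtons" is the grip in N (left out, the last holds). Time passes only in rows, so rows that repeat a pose let the fingers close. It gives the time, the measured TCP pose, the force, the opening and the grip force at its end, in the units of the state.
- monitor.state(): the state, without advancing time (a new reading comes with each control period).
- grab_frame(name): name is "scene" or "top" or "wrist"; returns (picture, depth): 400x640x3 uint8, red, green, blue; 400x640 float32, m along the optical axis (not along the pixel's ray), 0 where there is no reading.
- camera_model(name): a dict with "camera_matrix" (3x3 intrinsics, pixels), "position" and "orientation" of the camera in the world. Camera axes: x right, y down, z forward; pixel columns grow to the right and rows downward; lengths in m; the calibration is good to about 2 mm. A picture is of the moment at which its call begins: read the wrist's pose just before it. camera_model takes no time and is no camera call; for the wrist camera it gives the pose at the moment of the call.
- hand_in(): hands the job in; it is judged then, once.
The state is a dict: "time_s": time; "qpos": joint angles; "qd": joint speeds; "joint_efforts": joint torques, N m; "tcp_pos": TCP position; "ee_rot": TCP orientation; "wrist_force": force on the tool from outside, world axes, zero at the start; "wrist_torque": the same for the moment, N m; "finger_gap": finger opening in m; "grasp_force": force on a finger pad.
Only numpy, scipy, OpenCV 4.12 (cv2) and the standard library are available. Lean on these libraries where they do the work, as an engineer would, in place of code of your own. Each camera call takes 0.05 s, during which the arm holds its last target. There are 200 camera calls.

## Working session

There is one attempt and no reset: what is moved stays moved. The work goes in short steps, Python scripts to look and compute and a tool call to move; the robot and the scene stay as the last step left them, time stands still between calls to the robot, and variables do not carry over. Pictures are saved under pics/ and viewed, at most 10 in all, crops included, and the job is handed in when it is done.

Besides the shell and the picture viewer there is one more tool, called by a JSON object that holds its "name" and its "arguments", one argument or row to a line. move_arm: Moves the arm, as the interface text tells. Its arguments: {"type":"object","properties":{"deltas":{"type":"array"},"newtons":{"type":"number"}},"required":["deltas"]}

```bash
mkdir -p pics
python3 - <<'E'
from station import *
import cv2,numpy as np
s=monitor.state();print(s['time_s'],s['tcp_pos'],s['ee_rot'])
for n in ['scene','top']:
    im,d=grab_frame(n);c=camera_model(n);np.savez(f'{n}.npz',im=im,d=d,K=c['camera_matrix'],p=c['position'],o=np.array(c['orientation']))
    cv2.imwrite(f'pics/{n}.png',im[:,:,::-1]);print(n,c)
E
```

```text
0.0 [0.22997225 0.49924774 0.23076529] [-3.14043094e+00 -1.22851178e-04  2.70982872e+00]
scene {'camera_matrix': array([[496.37091642,   0.        , 320.31047009],
       [  0.        , 496.37091642, 195.6436598 ],
       [  0.        ,   0.        ,   1.        ]]), 'position': array([1.34713172, 0.16302624, 1.10649214]), 'orientation': array([-2.48354437,  0.0052985 ,  1.76535757])}
top {'camera_matrix': array([[456.80157624,   0.        , 323.55714786],
       [  0.        , 456.80157624, 201.00761937],
       [  0.        ,   0.        ,   1.        ]]), 'position': array([ 0.31764479, -0.00840416,  1.30462572]), 'orientation': array([-2.89638466,  0.00407924, -1.60690092])}
```

View pics/scene.png

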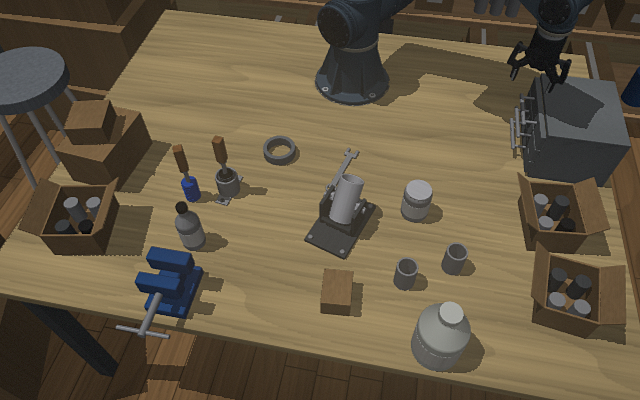

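View pics/top.png

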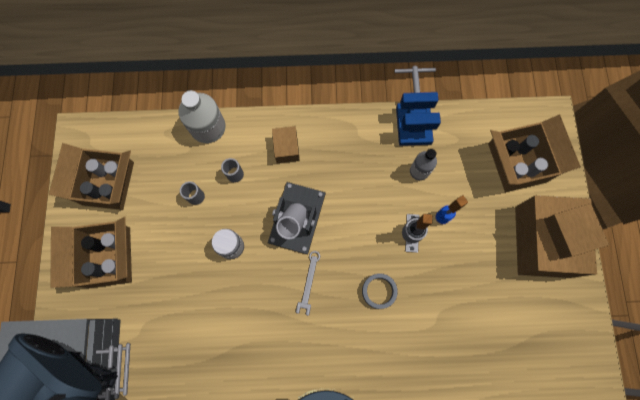

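Scene: brown-handled brush stands in the steel pot at scene (220,150)–(228,182), the blue look-alike at (182,155)–(191,188). The bowl's mouth is at about (350,180). In top view the holder is at (414,232), the brush handle top at (426,218) and the bowl mouth at (291,228).

```bash
cat > h.py <<'E'
import numpy as np,cv2
from scipy.spatial.transform import Rotation as R
def load(n):
    f=np.load(n+'.npz');return f['im'],f['d'],f['K'],f['p'],f['o']
def cloud(d,K,p,o):
    v,u=np.mgrid[:d.shape[0],:d.shape[1]]
    q=np.stack([(u-K[0,2])/K[0,0]*d,(v-K[1,2])/K[1,1]*d,d],-1)
    return q@R.from_euler('xyz',o).as_matrix().T+p
E
python3 - <<'E'
from h import *
np.set_printoptions(precision=4,suppress=True)
wins={'top':dict(brush=(395,195,436,260),blue=(430,190,470,230),bowl=(260,175,330,260),tin=(205,225,250,265),tape=(355,265,405,315),spray=(405,140,440,185),wrench=(290,245,325,320)),
'scene':dict(brush=(203,130,245,210),blue=(170,140,203,205),bowl=(300,140,380,260),tin=(395,175,440,225))}
for n in wins:
    im,d,K,p,o=load(n);P=cloud(d,K,p,o)
    hsv=cv2.cvtColor(im,cv2.COLOR_RGB2HSV)
    b=P[330:350,200:300] if n=='top' else P[60:90,200:300]
    print(n,'bench z',np.median(b[...,2]))
    for k,(x0,y0,x1,y1) in wins[n].items():
        Q=P[y0:y1,x0:x1].reshape(-1,3);H=hsv[y0:y1,x0:x1].reshape(-1,3);ok=Q[:,2]>.012
        Q=Q[ok];H=H[ok]
        print(k,len(Q),'min',Q.min(0),'max',Q.max(0),'med',np.median(Q,0))
        if k in('brush','blue'):
            for a in (.13,.15,.17,.19,.2):
                S=Q[(Q[:,2]>a)&(Q[:,2]<a+.02)];
                if len(S):print('  z',a,len(S),S.min(0),S.max(0),S.mean(0))
        if k=='brush':
            S=Q[(Q[:,2]>.055)&(Q[:,2]<.075)];print('  rim',len(S),S.min(0),S.max(0))
    cv2.imwrite(f'pics/{n}_c.png',cv2.resize(im[150:320,250:480] if n=='top' else im[120:270,160:390],None,fx=3.4,fy=3.4,interpolation=2)[:,:,::-1])
E
```

```text
top bench z 0.0007452862160897133
brush 585 min [ 0.3176 -0.2969  0.0121] max [ 0.5681 -0.0084  1.3046] med [ 0.5309 -0.258   0.0746]
  z 0.13 24 [ 0.5254 -0.2756  0.1313] [ 0.5496 -0.2526  0.1496] [ 0.5327 -0.2603  0.1418]
  z 0.15 28 [ 0.5247 -0.2748  0.1509] [ 0.5496 -0.2527  0.1688] [ 0.5331 -0.2586  0.161 ]
  z 0.17 25 [ 0.5258 -0.2742  0.1715] [ 0.5504 -0.2532  0.1896] [ 0.5317 -0.2604  0.1805]
  z 0.19 107 [ 0.5254 -0.2764  0.19  ] [ 0.5511 -0.2533  0.2094] [ 0.5375 -0.264   0.2037]
  z 0.2 92 [ 0.526  -0.2764  0.2007] [ 0.5511 -0.2533  0.2122] [ 0.5383 -0.2648  0.2058]
  rim 188 [ 0.508  -0.2969  0.0552] [ 0.5681 -0.2349  0.075 ]
blue 446 min [ 0.3176 -0.3777  0.0137] max [ 0.6007 -0.0084  1.3046] med [ 0.5755 -0.3492  0.1159]
  z 0.13 28 [ 0.5661 -0.3704  0.1305] [ 0.5873 -0.343   0.1485] [ 0.5752 -0.3492  0.1394]
  z 0.15 28 [ 0.5662 -0.3691  0.1513] [ 0.5857 -0.3433  0.1691] [ 0.5749 -0.3489  0.1605]
  z 0.17 30 [ 0.5667 -0.37    0.1706] [ 0.5859 -0.3415  0.1898] [ 0.5756 -0.3491  0.1809]
  z 0.19 117 [ 0.526  -0.3717  0.1911] [ 0.5944 -0.2724  0.2082] [ 0.5733 -0.343   0.
[... 1244 characters left out ...]
4  0.0122] max [1.3471 0.163  1.1065] med [ 0.5894 -0.3519  0.0949]
  z 0.13 55 [ 0.5676 -0.3621  0.1301] [ 0.5968 -0.3438  0.1494] [ 0.5884 -0.3524  0.1403]
  z 0.15 88 [ 0.5673 -0.3636  0.1504] [ 0.7221 -0.2933  0.1694] [ 0.6344 -0.3354  0.1603]
  z 0.17 60 [ 0.5699 -0.3649  0.1702] [ 0.5967 -0.3432  0.19  ] [ 0.5885 -0.3524  0.1806]
  z 0.19 90 [ 0.5673 -0.3744  0.1905] [ 0.5955 -0.3436  0.2041] [ 0.5828 -0.3564  0.1987]
  z 0.2 40 [ 0.5673 -0.3709  0.2001] [ 0.5925 -0.3437  0.2041] [ 0.5804 -0.357   0.2014]
bowl 2790 min [ 0.3334 -0.0209  0.012 ] max [1.3471 0.163  1.1065] med [0.6019 0.0702 0.0692]
tin 1034 min [0.4826 0.163  0.0121] max [1.3471 0.2902 1.1065] med [0.5386 0.2514 0.089 ]
```

View pics/top_c.png

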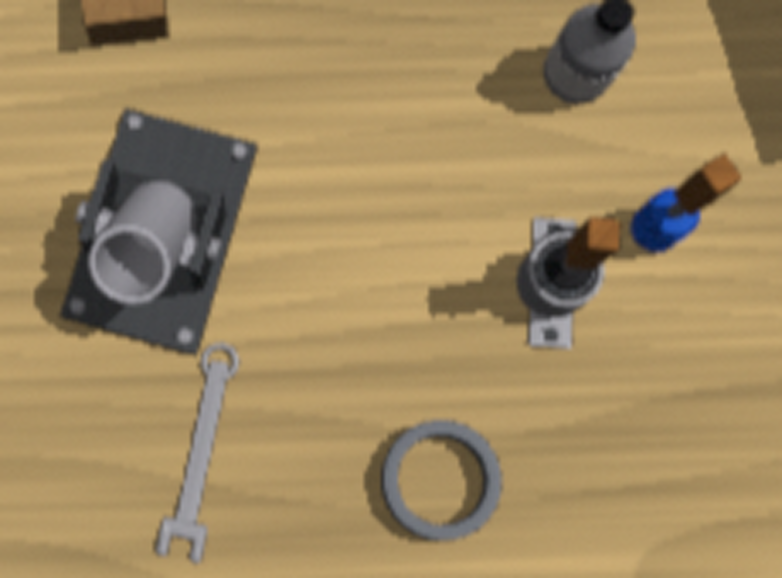

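The crop shows the brush handle top at crop (602,240), nearly square to the world axes, in the pot at (560,272). The bowl mouth ellipse is centred near (131,263), leaning towards the robot and a little left. Next I measure the cradle yaw and the rim ring.

Run:
```python
from h import *
from scipy.optimize import least_squares
np.set_printoptions(precision=4,suppress=True)
def clouds(x0,y0,x1,y1,zmin):
    out={}
    for n in ('top','scene'):
        im,d,K,p,o=load(n);P=cloud(d,K,p,o).reshape(-1,3);c=im.reshape(-1,3).astype(int)
        m=(P[:,0]>x0)&(P[:,0]<x1)&(P[:,1]>y0)&(P[:,1]<y1)&(P[:,2]>zmin)&(P[:,2]<.5);out[n]=(P[m],c[m])
    return out
C=clouds(.46,-.04,.74,.17,.006)
for n,(P,c) in C.items():
    dark=(c.max(1)<95)&(P[:,2]<.018)&(c.max(1)-c.min(1)<25)
    print(n,dark.sum(),cv2.minAreaRect(P[dark][:,:2].astype(np.float32)*1000))
T=C['top'][0];dk=(T[:,2]<.018)&(C['top'][1].max(1)<95)&(C['top'][1].max(1)-C['top'][1].min(1)<25)
(cx,cy),(w,h),a=cv2.minAreaRect(T[dk][:,:2].astype(np.float32)*1000)
yaw=np.deg2rad(a if w>h else a-90)
if yaw<-np.pi/2: yaw+=np.pi
print('yaw',np.rad2deg(yaw))
for n,(P,c) in C.items():
    ax=np.array([-np.cos(yaw)*np.sin(.5585),-np.sin(yaw)*np.sin(.5585),np.cos(.5585)])
    e1=np.cross([0,0,1],ax);e1/=np.linalg.norm(e1);e2=np.cross(ax,e1)
    s=P@ax; hi=np.sort(s[(P[:,2]>.06)])[-15]; r=(s>hi-.008)&(P[:,2]>.08)
    Q=P[r];print(n,'rim pts',len(Q),'s',hi)
    q=np.c_[Q@e1,Q@e2]; d=np.c_[2*q,np.ones(len(q))];sol=np.linalg.lstsq(d,(q**2).sum(1),rcond=None)[0]
    (u,v),rr=sol[:2],np.sqrt(sol[2]+sol[:2]@sol[:2])
    m=u*e1+v*e2+hi*ax;print(' mouth',m,'r',rr,'base',m-.116*ax, 'enclosing',cv2.minEnclosingCircle((q*1000).astype(np.float32)))
    # cylinder wall fit, outer surface
    def res(t):
        A=np.array([t[2],t[3],1]);A/=np.linalg.norm(A);D=W-np.array([t[0],t[1],.12]);return np.linalg.norm(np.cross(D,A),axis=1)-.032
    cen=m
    W=P[(P[:,2]>.06)];rad=np.linalg.norm(np.cross(W-cen,ax),axis=1);sb=(W-cen)@ax
    W=W[(abs(rad-.032)<.004)&(sb<-.004)&(sb>-.1)&True]
    f=least_squares(res,[m[0],m[1],ax[0]/ax[2],ax[1]/ax[2]],loss='soft_l1',f_scale=.001)
    A=np.array([f.x[2],f.x[3],1]);A/=np.linalg.norm(A)
    print(' wall',len(W),'axis',A,'vs',ax,'lean',np.rad2deg(np.arccos(A[2])),'at z=mouth', np.array([f.x[0],f.x[1],.12])+A*(m[2]-.12)/A[2])
# brush top square & holder rim
for n,(P,c) in clouds(.49,-.31,.60,-.22,.04).items():
    t=P[P[:,2]>.198];print(n,'top',cv2.minAreaRect(t[:,:2].astype(np.float32)*1000),np.median(t[:,2]))
    r=P[(P[:,2]>.058)&(P[:,2]<.07)];r=r[np.linalg.norm(r[:,:2]-[.538,-.2665],axis=1)>.022];print('  rim',cv2.minEnclosingCircle(r[:,:2].astype(np.float32)*1000),np.median(r[:,2]))
```

```text
top 1304 ((596.2236938476562, 65.2719497680664), (119.76838684082031, 190.14002990722656), 72.01329040527344)
scene 1321 ((586.470703125, 50.19654846191406), (152.38194274902344, 199.62164306640625), 72.08308410644531)
yaw -17.986709594726562
top rim pts 159 s -0.14440685467434822
 mouth [0.5414 0.0821 0.1356] r 0.02920272117374819 base [0.5998 0.0631 0.0373] enclosing ((-245.94093322753906, 486.8130187988281), 32.342105865478516)
 wall 402 axis [-0.4992  0.1628  0.8511] vs [-0.504   0.1636  0.8481] lean 31.672048822554654 at z=mouth [0.5406 0.0827 0.1356]
scene rim pts 166 s -0.1455622045394268
 mouth [0.5412 0.0813 0.1343] r 0.0294273757267205 base [0.5997 0.0623 0.036 ] enclosing ((-244.1367645263672, 485.4297180175781), 34.16399383544922)
 wall 772 axis [-0.4955  0.16    0.8538] vs [-0.504   0.1636  0.8481] lean 31.377331851528794 at z=mouth [0.5397 0.0814 0.1343]
top top ((539.10791015625, -265.2288513183594), (22.50945472717285, 23.811758041381836), 81.46160125732422) 0.2058400982462374
  rim ((538.1883544921875, -265.89239501953125), 30.972393035888672) 0.06483767963269327
scene top ((538.5150146484375, -265.1808776855469), (23.569868087768555, 25.51539421081543), 86.0379867553711) 0.20508347053518983
  rim ((538.4749145507812, -267.97747802734375), 33.235389709472656) 0.06436509906005994
```

```bash
cat >> h.py <<'E'
AX=np.array([-.504,.1637,.848]);AX/=np.linalg.norm(AX);BASE=np.array([.5999,.0627,.0350])
def delta(pos,Rt):
    from station import monitor
    s=monitor.state();R0=R.from_euler('xyz',s['ee_rot'])
    d=R0.inv().apply(np.array(pos)-s['tcp_pos'])/.04;r=(R0.inv()*Rt).as_rotvec()/np.deg2rad(5)
    return np.round(np.r_[d,r],3)
DOWN=R.from_euler('xyz',[np.pi,0,1.466])
E
python3 -c "
from h import *
print(delta([.5388,-.2652,.29],DOWN))"
```

```text
[-1.5009e+01 -1.4128e+01 -1.4660e+00 -1.2000e-02  7.0000e-03  1.4253e+01]
```

{"name": "move_arm", "arguments": {
  "deltas": [
    [[-7, -6.6, -1.47, 0, 0, 7, 1], [-15, -14.13, -1.47, 0, 0, 14.25, 1], [-15, -14.13, -1.47, 0, 0, 14.25, 1], [-15, -14.13, -1.47, 0, 0, 14.25, 1], [-15, -14.13, -1.47, 0, 0, 14.25, 1], [-15, -14.13, -1.47, 0, 0, 14.25, 1], [-15, -14.13, -1.47, 0, 0, 14.25, 1], [-15, -14.13, -1.47, 0, 0, 14.25, 1]]
  ]
}}

```text
time_s: 1.1
tcp_pos: [0.4169, 0.0353, 0.2692]
ee_rot: [3.141, -0.0, 1.464]
wrist_force: [0.8, 1.0, 0.2]
finger_gap: 0.0854
grasp_force: 0.0
```

```bash
python3 -c "
from h import *
print(delta([.5388,-.2652,.29],DOWN))"
```

```text
[-7.146e+00  3.828e+00 -5.190e-01  4.000e-03 -1.000e-03 -1.800e-02]
```

{"name": "move_arm", "arguments": {
  "deltas": [
    [[-7.15, 3.83, -0.52, 0, 0, 0, 1], [-7.15, 3.83, -0.52, 0, 0, 0, 1], [-7.15, 3.83, -0.52, 0, 0, 0, 1], [-7.15, 3.83, -0.52, 0, 0, 0, 1], [-7.15, 3.83, -0.52, 0, 0, 0, 1], [-7.15, 3.83, -0.52, 0, 0, 0, 1], [-7.15, 3.83, -0.52, 0, 0, 0, 1]]
  ]
}}

```text
time_s: 1.98
tcp_pos: [0.5389, -0.2632, 0.2891]
ee_rot: [-3.14, -0.001, 1.465]
wrist_force: [0.5, 0.8, 0.4]
finger_gap: 0.0857
grasp_force: 0.0
```

Run:
```python
from h import *
from station import *
print(delta([.5388,-.2652,.29],DOWN),delta([.5388,-.2652,.152],DOWN))
im,d=grab_frame('wrist');c=camera_model('wrist')
P=cloud(d,c['camera_matrix'],c['position'],np.array(c['orientation'])).reshape(-1,3)
m=(abs(P[:,0]-.5388)<.03)&(abs(P[:,1]+.2652)<.03)&(P[:,2]>.197)&(P[:,2]<.215)
print(m.sum(),cv2.minAreaRect(P[m][:,:2].astype(np.float32)*1000),np.median(P[m][:,2]))
m=(np.hypot(P[:,0]-.5384,P[:,1]+.2665)<.038)&(np.hypot(P[:,0]-.5384,P[:,1]+.2665)>.023)&(P[:,2]>.06)&(P[:,2]<.07)
print(m.sum(),cv2.minEnclosingCircle(P[m][:,:2].astype(np.float32)*1000),P[m].min(0),P[m].max(0))
cv2.imwrite('pics/w1.png',im[:,:,::-1])
```

```text
[-0.05   0.004 -0.023 -0.013 -0.007 -0.007] [-0.053  0.008  3.427 -0.013 -0.007 -0.007]
1256 ((538.365478515625, -267.7967224121094), (24.41958999633789, 24.049474716186523), 82.27784729003906) 0.2056037896079111
654 ((538.5263061523438, -268.0268249511719), 30.70056915283203) [ 0.50783436 -0.29370869  0.06007584] [ 0.56890999 -0.23758285  0.06694286]
```

View pics/w1.png

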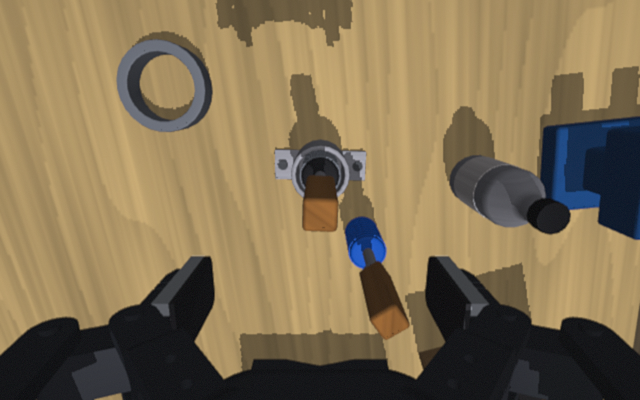

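The wrist view shows the brown handle top at (320,215), square between the fingers. The pot is at (320,170), and the blue brush at (385,300) is clear of the finger line.

{"name": "move_arm", "arguments": {
  "deltas": [
    [[-0.09, -0.01, 1.5, 0, 0, -0.3, 1], [-0.09, -0.01, 2.7, 0, 0, -0.3, 1], [-0.09, -0.01, 3.43, 0, 0, -0.3, 1], [-0.09, -0.01, 3.43, 0, 0, -0.3, 1], [-0.09, -0.01, 3.43, 0, 0, -0.3, 1]]
  ]
}}

```text
time_s: 2.65
tcp_pos: [0.539, -0.2662, 0.1543]
ee_rot: [3.14, 0.001, 1.493]
wrist_force: [0.7, -0.8, -0.1]
finger_gap: 0.0853
grasp_force: 0.0
```

{"name": "move_arm", "arguments": {
  "deltas": [
    [[0, 0, 0, 0, 0, 0, -1], [0, 0, 0, 0, 0, 0, -1], [0, 0, 0, 0, 0, 0, -1], [0, 0, 0, 0, 0, 0, -1], [0, 0, 0, 0, 0, 0, -1], [0, 0, 0, 0, 0, 0, -1], [0, 0, 0, 0, 0, 0, -1], [0, 0, 0, 0, 0, 0, -1]]
  ],
  "newtons": 60
}}

```text
time_s: 3.65
tcp_pos: [0.5386, -0.2668, 0.1531]
ee_rot: [3.141, 0.0, 1.492]
wrist_force: [-0.2, 0.3, 5.6]
finger_gap: 0.0235
grasp_force: 58.8
```

```bash
cat >> h.py <<'E'
L=.147
def tgt(s): return BASE+AX*(s+L)
def tilt():
    from station import monitor
    R0=R.from_euler('xyz',monitor.state()['ee_rot']);z=R0.apply([0,0,1]);v=np.cross(z,-AX);a=np.arctan2(np.linalg.norm(v),z@-AX)
    return R.from_rotvec(v/max(np.linalg.norm(v),1e-9)*a)*R0
E
python3 -c "
from h import *
from station import monitor
print(tgt(.2),tilt().as_euler('xyz'),delta(tgt(.2),tilt()),monitor.state()['qpos'])"
```

```text
[0.4250048  0.11950624 0.32926811] [2.59559467 0.12412071 1.45774459] [ 9.403 -3.583 -4.411 -6.214 -1.49   0.   ] [-5.37319948e-01  5.28232462e-01  1.58704269e+00 -5.53872572e-05
  1.02539758e+00 -4.58961537e-01]
```

{"name": "move_arm", "arguments": {
  "deltas": [
    [[0, 0, -1, 0, 0, 0, -1], [0, 0, -2, 0, 0, 0, -1], [0, 0, -3.2, 0, 0, 0, -1], [0, 0, -4.4, 0, 0, 0, -1], [0, 0, -4.4, 0, 0, 0, -1]]
  ]
}}

```text
time_s: 4.28
tcp_pos: [0.5392, -0.2671, 0.332]
ee_rot: [3.136, 0.003, 1.492]
wrist_force: [-0.0, -0.5, -2.3]
finger_gap: 0.0238
grasp_force: 58.6
```

```bash
python3 -c "
from h import *
from station import monitor
print(tgt(.2),delta(tgt(.2),tilt()))"
```

```text
[0.4250048  0.11950624 0.32926811] [ 9.413 -3.603  0.025 -6.164 -1.466 -0.   ]
```

{"name": "move_arm", "arguments": {
  "deltas": [
    [[1.2, -0.45, 0, -0.8, -0.2, 0, -1], [2.5, -0.95, 0, -1.6, -0.4, 0, -1], [3.8, -1.45, 0, -2.5, -0.6, 0, -1], [5.1, -1.95, 0, -3.4, -0.8, 0, -1], [6.4, -2.45, 0, -4.2, -1, 0, -1], [7.7, -2.95, 0, -5, -1.2, 0, -1], [8.8, -3.37, 0.02, -5.8, -1.38, 0, -1], [9.41, -3.6, 0.02, -6.16, -1.47, 0, -1]]
  ]
}}

```text
time_s: 5.28
tcp_pos: [0.4224, 0.1216, 0.3261]
ee_rot: [2.602, 0.123, 1.461]
wrist_force: [0.7, -0.6, -1.5]
finger_gap: 0.0234
grasp_force: 60.4
```

{"name": "move_arm", "arguments": {
  "deltas": [
    [[0, 0, 0, 0, 0, 0, -1], [0, 0, 0, 0, 0, 0, -1]]
  ]
}}

```text
time_s: 5.52
tcp_pos: [0.424, 0.1195, 0.3269]
ee_rot: [2.603, 0.123, 1.459]
wrist_force: [0.3, -0.3, -1.9]
finger_gap: 0.0235
grasp_force: 60.4
```

Run:
```python
from h import *
from station import *
np.set_printoptions(precision=4,suppress=True)
print(monitor.state()['qpos'],delta(tgt(.2),tilt()))
s=monitor.state();tz=R.from_euler('xyz',s['ee_rot']).apply([0,0,1]);t=s['tcp_pos'];print('tool z',tz)
ims=[]
for n in ('scene','top'):
    im,d=grab_frame(n);c=camera_model(n);ims.append(im)
    P=cloud(d,c['camera_matrix'],c['position'],np.array(c['orientation'])).reshape(-1,3)
    D=P-t;s_=D@tz;r=np.linalg.norm(D-s_[:,None]*tz,axis=1)
    m=(r<.035)&(s_>.01)&(s_<.165)
    Q=P[m];sq=s_[m];off=D[m]-sq[:,None]*tz
    print(n,m.sum(),'end s',np.sort(sq)[-5:])
    # bristle surface: fit axis centre (r=20mm) at two stations, and rim of the bowl
    from scipy.optimize import least_squares
    B=Q[(sq>.08)&(sq<.145)];
    f=least_squares(lambda x:np.linalg.norm(np.cross(B-(t+.11*tz+np.r_[x[:2],0]-0),(lambda a:a/np.linalg.norm(a))(tz+np.r_[x[2:],0])),axis=1)-.02,[0,0,0,0],loss='soft_l1',f_scale=.001)
    a=tz+np.r_[f.x[2:],0];a/=np.linalg.norm(a);print('  bristles',len(B),'offset at mid',f.x[:2],'axis',a,'deg',np.degrees(np.arccos(a@tz)))
cv2.imwrite('pics/in.png',np.hstack([cv2.resize(ims[0][90:270,250:430],(390,390)),cv2.resize(ims[1][120:300,200:380],(390,390))])[:,:,::-1])
```

```text
[ 0.3678 -0.136   2.0582 -0.4635  0.8301  0.6941] [-0.006  0.052 -0.038 -0.085 -0.02  -0.   ]
tool z [ 0.4978 -0.1618 -0.8521]
scene 667 end s [0.1438 0.144  0.1441 0.1442 0.1452]
  bristles 430 offset at mid [-0.001  -0.0022] axis [ 0.4964 -0.1701 -0.8513] deg 0.4892083199548155
top 466 end s [0.142  0.1421 0.1423 0.1425 0.1434]
  bristles 210 offset at mid [ 0.0022 -0.0018] axis [ 0.4977 -0.1713 -0.8503] deg 0.5546902730799251
```

View pics/in.png

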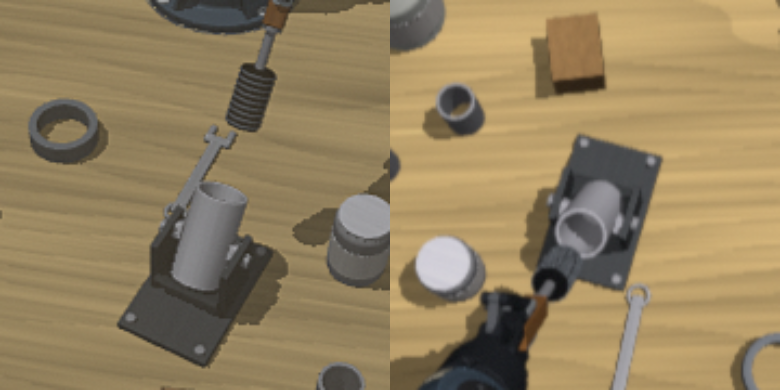

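The brush hangs in line with the leaning bowl. Its bristle end is at about (245,125) in the left crop and the mouth at (222,195). It sits about 2 mm low in y, which I correct in the next move.

```bash
python3 -c "
from h import *
for s in (.125,.07,.014): print(s,delta(tgt(s)+[0,.002,0],tilt()))"
```

```text
0.125 [ 0.053  0.049  1.832 -0.077 -0.014  0.   ]
0.07 [ 0.052  0.058  3.207 -0.077 -0.014  0.   ]
0.014 [ 0.05   0.067  4.607 -0.077 -0.014  0.   ]
```

{"name": "move_arm", "arguments": {
  "deltas": [
    [[0.05, 0.05, 0.8, 0, 0, 0, -1], [0.05, 0.05, 1.6, 0, 0, 0, -1], [0.05, 0.05, 2.2, 0, 0, 0, -1], [0.05, 0.06, 2.6, 0, 0, 0, -1], [0.05, 0.06, 3.0, 0, 0, 0, -1], [0.05, 0.06, 3.2, 0, 0, 0, -1]]
  ]
}}

```text
time_s: 6.38
tcp_pos: [0.4908, 0.1008, 0.2192]
ee_rot: [2.602, 0.122, 1.458]
wrist_force: [0.2, -0.5, -1.8]
finger_gap: 0.0231
grasp_force: 60.3
```

```bash
python3 -c "
from h import *
for s in (.085,.014): print(s,delta(tgt(s)+[0,.002,0],tilt()))"
```

```text
0.085 [-0.013 -0.01  -0.372 -0.068 -0.019  0.   ]
0.014 [-0.016  0.     1.403 -0.068 -0.019  0.   ]
```

{"name": "move_arm", "arguments": {
  "deltas": [
    [[0, 0, 0.5, 0, 0, 0, -1], [0, 0, 0.9, 0, 0, 0, -1], [0, 0, 1.2, 0, 0, 0, -1], [0, 0, 1.4, 0, 0, 0, -1], [0, 0, 1.4, 0, 0, 0, -1], [0, 0, 1.4, 0, 0, 0, -1]]
  ]
}}

```text
time_s: 7.12
tcp_pos: [0.5185, 0.0922, 0.1725]
ee_rot: [2.601, 0.122, 1.459]
wrist_force: [0.2, 0.1, -1.5]
finger_gap: 0.0236
grasp_force: 60.3
```

Run:
```python
from h import *
from station import *
for s in (.085,.014): print(s,delta(tgt(s)+[0,.002,0],tilt()))
s=monitor.state();t=s['tcp_pos'];tz=R.from_euler('xyz',s['ee_rot']).apply([0,0,1]);print('s est',(t-BASE)@AX-L)
im,d=grab_frame('scene');c=camera_model('scene');cv2.imwrite('pics/dn.png',cv2.resize(im[90:270,250:430],(540,540))[:,:,::-1])
```

```text
0.085 [-0.02  -0.014 -1.746 -0.058 -0.026 -0.   ]
0.014 [-0.023 -0.005  0.029 -0.058 -0.026 -0.   ]
s est 0.01548400649544815
```

View pics/dn.png

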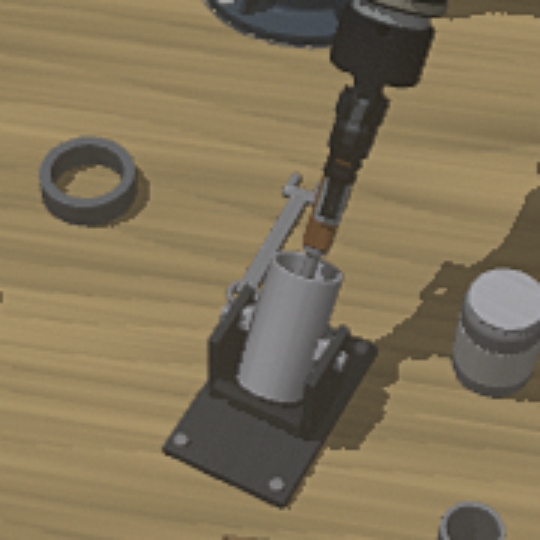

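The bristles are fully inside the bowl, with only the stem showing at the mouth (315,260). There is no contact force. I press in 5 mm more, then do the strokes.

{"name": "move_arm", "arguments": {
  "deltas": [
    [[-0.02, 0, 0.12, 0, 0, 0, -1], [-0.02, 0, 0.12, 0, 0, 0, -1], [-0.02, 0, 0.12, 0, 0, 0, -1], [-0.02, 0, -0.6, 0, 0, 0, -1], [-0.02, 0, -1.3, 0, 0, 0, -1], [-0.02, 0, -2.0, 0, 0, 0, -1], [-0.02, 0, -2.0, 0, 0, 0, -1], [-0.02, 0, -2.0, 0, 0, 0, -1]]
  ]
}}

```text
time_s: 8.18
tcp_pos: [0.4785, 0.1041, 0.2397]
ee_rot: [2.602, 0.122, 1.459]
wrist_force: [0.4, 0.7, -1.8]
finger_gap: 0.0237
grasp_force: 60.4
```

Run:
```python
from h import *
from station import *
for s in (.092,.012): print(s,delta(tgt(s)+[0,.002,0],tilt()))
s=monitor.state();print('s est',(s['tcp_pos']-BASE)@AX-L)
im,d=grab_frame('scene');c=camera_model('scene');cv2.imwrite('pics/up.png',cv2.resize(im[90:270,250:430],(540,540))[:,:,::-1])
```

```text
0.092 [ 0.003 -0.004  0.056 -0.068 -0.022  0.   ]
0.012 [-1.000e-03  8.000e-03  2.056e+00 -6.800e-02 -2.200e-02  0.000e+00]
s est 0.09456008825058485
```

View pics/up.png

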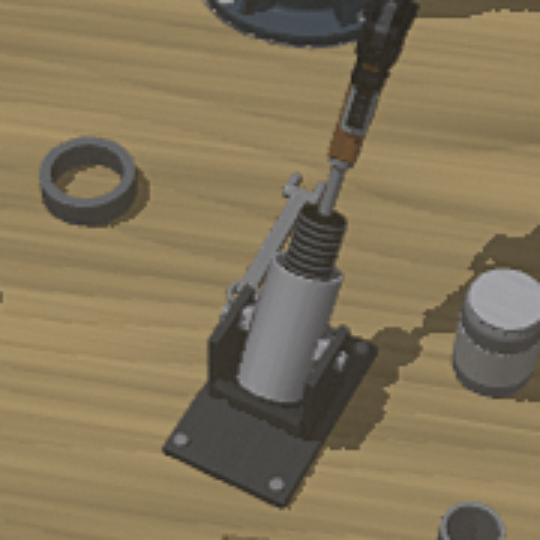

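The bristles, at (320,245), show well over half above the rim. Two more strokes follow.

{"name": "move_arm", "arguments": {
  "deltas": [
    [[0, 0, 0.7, 0, 0, 0, -1], [0, 0, 1.4, 0, 0, 0, -1], [0, 0, 1.9, 0, 0, 0, -1], [0, 0, 2.08, 0, 0, 0, -1], [0, 0, 2.08, 0, 0, 0, -1], [0, 0, 2.08, 0, 0, 0, -1]]
  ]
}}

```text
time_s: 8.98
tcp_pos: [0.5199, 0.0909, 0.17]
ee_rot: [2.601, 0.122, 1.459]
wrist_force: [-0.6, -0.3, -1.4]
finger_gap: 0.0235
grasp_force: 60.4
```

{"name": "move_arm", "arguments": {
  "deltas": [
    [[0, 0, -0.7, 0, 0, 0, -1], [0, 0, -1.4, 0, 0, 0, -1], [0, 0, -2.08, 0, 0, 0, -1], [0, 0, -2.08, 0, 0, 0, -1], [0, 0, -2.08, 0, 0, 0, -1]]
  ]
}}

```text
time_s: 9.6
tcp_pos: [0.4784, 0.1042, 0.24]
ee_rot: [2.601, 0.122, 1.459]
wrist_force: [0.3, 0.3, -2.1]
finger_gap: 0.0232
grasp_force: 60.4
```

{"name": "move_arm", "arguments": {
  "deltas": [
    [[0, 0, 0.7, 0, 0, 0, -1], [0, 0, 1.4, 0, 0, 0, -1], [0, 0, 1.9, 0, 0, 0, -1], [0, 0, 2.08, 0, 0, 0, -1], [0, 0, 2.08, 0, 0, 0, -1], [0, 0, 2.08, 0, 0, 0, -1]]
  ]
}}

```text
time_s: 10.35
tcp_pos: [0.52, 0.0909, 0.17]
ee_rot: [2.601, 0.122, 1.459]
wrist_force: [0.4, -0.1, -1.8]
finger_gap: 0.0231
grasp_force: 60.4
```

{"name": "move_arm", "arguments": {
  "deltas": [
    [[0, 0, -0.7, 0, 0, 0, -1], [0, 0, -1.4, 0, 0, 0, -1], [0, 0, -2.08, 0, 0, 0, -1], [0, 0, -2.08, 0, 0, 0, -1], [0, 0, -2.08, 0, 0, 0, -1]]
  ]
}}

```text
time_s: 10.98
tcp_pos: [0.4784, 0.1042, 0.24]
ee_rot: [2.601, 0.122, 1.459]
wrist_force: [-0.3, -0.2, -2.5]
finger_gap: 0.0235
grasp_force: 60.4
```

Run:
```python
from h import *
from station import *
s=monitor.state();print('s est',(s['tcp_pos']-BASE)@AX-L)
print(delta(tgt(.2),tilt()))
```

```text
s est 0.09488270482814087
[-0.042 -0.02  -2.628 -0.062 -0.025  0.   ]
```

{"name": "move_arm", "arguments": {
  "deltas": [
    [[0, 0, -0.8, 0, 0, 0, -1], [0, 0, -1.8, 0, 0, 0, -1], [0, 0, -2.7, 0, 0, 0, -1], [0, 0, -2.7, 0, 0, 0, -1], [0, 0, -2.7, 0, 0, 0, -1]]
  ]
}}

```text
time_s: 11.6
tcp_pos: [0.4246, 0.1213, 0.3307]
ee_rot: [2.603, 0.123, 1.458]
wrist_force: [-0.1, 0.3, -1.9]
finger_gap: 0.0232
grasp_force: 60.4
```

```bash
python3 -c "
from h import *
print(delta([.5386,-.2668,.332],R.from_euler('xyz',[np.pi,0,1.492])))"
```

```text
[-9.256e+00  2.794e+00  2.966e+00  6.140e+00  1.480e+00  6.000e-03]
```

{"name": "move_arm", "arguments": {
  "deltas": [
    [[-1.2, 0.36, 0.38, 0.8, 0.2, 0, -1], [-2.5, 0.75, 0.8, 1.7, 0.4, 0, -1], [-3.8, 1.14, 1.2, 2.5, 0.6, 0, -1], [-5.1, 1.54, 1.63, 3.4, 0.8, 0, -1], [-6.4, 1.93, 2.05, 4.2, 1.02, 0, -1], [-7.7, 2.32, 2.47, 5.1, 1.23, 0, -1], [-8.7, 2.62, 2.79, 5.8, 1.4, 0, -1], [-9.26, 2.79, 2.97, 6.14, 1.48, 0, -1]]
  ]
}}

```text
time_s: 12.6
tcp_pos: [0.5385, -0.2699, 0.3298]
ee_rot: [-3.138, -0.002, 1.49]
wrist_force: [0.0, 0.8, -0.9]
finger_gap: 0.0231
grasp_force: 60.4
```

{"name": "move_arm", "arguments": {
  "deltas": [
    [[0, 0, 0, 0, 0, 0, -1], [0, 0, 0, 0, 0, 0, -1], [0, 0, 0, 0, 0, 0, -1]]
  ]
}}

```text
time_s: 12.98
tcp_pos: [0.5383, -0.266, 0.333]
ee_rot: [3.14, -0.001, 1.493]
wrist_force: [-0.1, 0.0, -1.8]
finger_gap: 0.0234
grasp_force: 60.4
```

Run:
```python
from h import *
from station import *
np.set_printoptions(precision=4,suppress=True)
from scipy.optimize import least_squares
print(delta([.5386,-.2668,.332],R.from_euler('xyz',[np.pi,0,1.492])))
t=monitor.state()['tcp_pos'];tz=np.array([0,0,-1.])
im,d=grab_frame('scene');c=camera_model('scene')
P=cloud(d,c['camera_matrix'],c['position'],np.array(c['orientation'])).reshape(-1,3)
r=np.hypot(*(P[:,:2]-t[:2]).T);B=P[(r<.035)&(P[:,2]>t[2]-.142)&(P[:,2]<t[2]-.08)]
print('end z',np.sort(P[(r<.03)&(P[:,2]>t[2]-.165)][:,2])[:3],'expected',t[2]-L)
def f(x):
    a=np.r_[x[2:],1];a/=np.linalg.norm(a);return np.linalg.norm(np.cross(B-np.r_[t[:2]+x[:2],t[2]-L],a),axis=1)-.02
q=least_squares(f,[0]*4,loss='soft_l1',f_scale=.001).x
print(len(B),'end xy',t[:2]+q[:2],'tilt deg',np.degrees(q[2:]))
g=P[(P[:,2]>.06)&(P[:,2]<.068)&(np.hypot(P[:,0]-.5385,P[:,1]+.267)<.036)]
print('pot',cv2.minEnclosingCircle(g[:,:2].astype(np.float32)*1000),g.min(0),g.max(0))
```

```text
[-0.019  0.009  0.026  0.018 -0.009  0.014]
end z [0.1882 0.1898 0.1908] expected 0.18603194783993923
326 end xy [ 0.5372 -0.2673] tilt deg [-0.6058  0.05  ]
pot ((538.1388549804688, -266.77099609375), 32.238868713378906) [ 0.5077 -0.2976  0.0602] [ 0.5687 -0.2371  0.0677]
```

{"name": "move_arm", "arguments": {
  "deltas": [
    [[-0.01, 0.02, 1.0, 0, 0, 0, -1], [-0.01, 0.02, 2.0, 0, 0, 0, -1], [-0.01, 0.02, 2.8, 0, 0, 0, -1], [-0.01, 0.02, 3.4, 0, 0, 0, -1], [-0.01, 0.02, 3.9, 0, 0, 0, -1], [-0.01, 0.02, 4.25, 0, 0, 0, -1], [-0.01, 0.02, 4.45, 0, 0, 0, -1], [-0.01, 0.02, 4.45, 0, 0, 0, -1]]
  ]
}}

```text
time_s: 14.02
tcp_pos: [0.5396, -0.2669, 0.1553]
ee_rot: [3.14, -0.001, 1.493]
wrist_force: [0.3, 0.1, -1.3]
finger_gap: 0.0236
grasp_force: 60.3
```

Settle the last 1.5 mm, then open.

{"name": "move_arm", "arguments": {
  "deltas": [
    [[0, 0, 0.04, 0, 0, 0, -1], [0, 0, 0.04, 0, 0, 0, -1], [0, 0, 0.04, 0, 0, 0, 1], [0, 0, 0.04, 0, 0, 0, 1], [0, 0, 0.04, 0, 0, 0, 1], [0, 0, 0.04, 0, 0, 0, 1], [0, 0, 0.04, 0, 0, 0, 1], [0, 0, 0.04, 0, 0, 0, 1]]
  ],
  "newtons": 20
}}

```text
time_s: 15.02
tcp_pos: [0.5396, -0.267, 0.1537]
ee_rot: [3.14, -0.001, 1.493]
wrist_force: [-0.2, 0.4, 0.4]
finger_gap: 0.0855
grasp_force: 0.0
```

{"name": "move_arm", "arguments": {
  "deltas": [
    [[0, 0, 0, 0, 0, 0, 1], [0, 0, 0, 0, 0, 0, 1], [0, 0, -0.5, 0, 0, 0, 1], [0, 0, -1.2, 0, 0, 0, 1], [0, 0, -2.2, 0, 0, 0, 1], [0, 0, -3.4, 0, 0, 0, 1], [0, 0, -4.5, 0, 0, 0, 1], [0, 0, -4.5, 0, 0, 0, 1]]
  ]
}}

```text
time_s: 16.02
tcp_pos: [0.5401, -0.2676, 0.3373]
ee_rot: [3.134, 0.002, 1.493]
wrist_force: [0.2, -0.6, -0.9]
finger_gap: 0.0853
grasp_force: 0.0
```

Run:
```python
from h import *
from station import *
np.set_printoptions(precision=4,suppress=True)
im,d=grab_frame('scene');c=camera_model('scene')
P=cloud(d,c['camera_matrix'],c['position'],np.array(c['orientation'])).reshape(-1,3)
m=P[(np.hypot(P[:,0]-.5385,P[:,1]+.267)<.045)&(P[:,2]<.23)&(P[:,2]>.12)]
t=m[m[:,2]>.198];print('handle top',cv2.minAreaRect(t[:,:2].astype(np.float32)*1000),m[:,2].max())
im0=np.load('scene.npz')['im'];df=cv2.absdiff(im,im0).max(2)>60
print('changed px per column block',df[100:].reshape(300,16,40).sum((0,2)))
cv2.imwrite('pics/fin.png',im[:,:,::-1]);s=monitor.state();print(s['grasp_force'],s['wrist_force'],s['qd'])
```

```text
handle top ((539.8877563476562, -267.5840148925781), (26.5474796295166, 24.54340171813965), 3.526757001876831) 0.21051812735186115
changed px per column block [  0   0   0   0  72  27  12  92  17 137  92 110 587  13   0   0]
0.0 [-0.2897 -0.1739  0.1472] [-0.0008  0.0318  0.0487 -0.0013 -0.0142  0.0003]
```

View pics/fin.png

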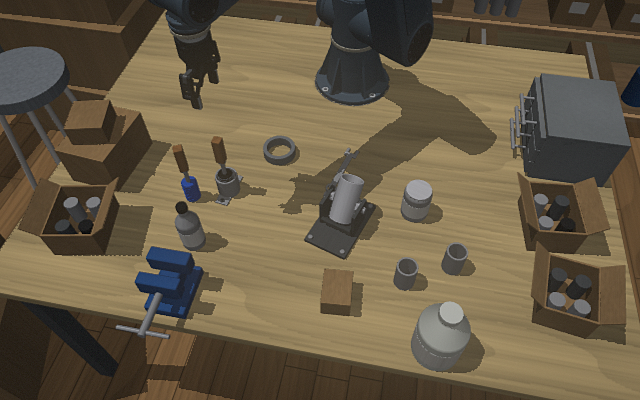

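The brush stands upright in its pot at (220,150)–(228,182), the gripper is clear above it at (200,80), and every bystander is where it started.

```bash
python3 -c "
from station import *
print(hand_in())"
```

```text
the job is handed in; nothing more can be done
None
```

The bowl was brushed with three full strokes and the brush is back upright in its holder, released. The bystanders look unmoved in the final picture, and I handed the job in at about 16 s of robot time; the hand-in gave no verdict.

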